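# Seat the board carrier and reset the machine with the button pair

### The arm

A 6-joint arm with a two-finger parallel gripper is mounted at the origin on the work surface. World frame = base frame: x ahead of the robot, y to its left, z up, the work surface at z = 0. Lengths are in m, angles in degrees, forces in N, time in s.
With the tool pointing down it reaches from about 0.35 to 1 m from the base axis. Payload 7.1 kg.
Tool frame: the origin (TCP) lies at the very end of the fingers, on their centre line; the grasp point (between the pads) lies 19 mm behind it; z points along the fingers, x is the direction in which the jaws open and shut, and the axes are right-handed (so a half turn about z gives the same grasp; the last joint's range is limited). The gripper opens to 85 mm and grips with 20 to 120 N. Pads are 22 mm wide; open, the fingers measure 114 mm over their backs; the gripper's body (76 mm by 85 mm) begins 54 mm behind the grasp point. The pads swing forward as they close: fully open they stand 13 mm farther back than shut.
Start: joints at [65.145, 24.242, 93.386, -0, 62.372, -1.089], TCP at [0.252, 0.572, 0.231] pointing down, gripper open.
Joint ranges: [-172.04, 172.04], [-51.8, 120.97], [4.93, 147.93], [-75.15, 255.16], [6.16, 154.13], [-145.62, 145.62]. Speed limits (degrees/s): [136.94, 136.94, 172.46, 180, 180, 180].

### API

Orientations are given as a 3x3 rotation matrix whose columns are the frame's x, y, z axes.
In Python, from rig import readout, imaging, workorder gives the robot as it stands.
- The arm moves only by the tool play_rows, never from a script. Its argument "deltas" is a list of rows, each a list of 3 entries, a list of its own where there are three numbers: the turn, a rotation vector about the tool's x, y, z in degrees, then the shift along the tool's x, y, z in cm, then the opening in per cent of the stroke, from 0 (shut) to 100 (fully open). A call has 1 to 10 rows; each row shifts and turns the pose as measured when the row begins, along the tool's axes as they then stand; what a row does not reach is not made up. A row lasts 1/12 s, in which the tool goes at most 41.7 mm and 7.16 degrees, less where a joint would pass 70% of its speed; a pose out of reach is approached as far as the arm can. A call is refused whole if a number of a shift passes 4.17 or a number of a turn 7.16, either way. A call with a gripper value outside its range is refused whole. The fingers move at their own pace and stop on an object; "grip_force" is the grip in N (left out, the last holds). Time passes only in rows, so rows that do not move let the fingers close. It gives the time, the measured TCP pose, the force and the opening at its end, in the units of the state.
- readout.get_obs(): the state, without advancing time (a new reading comes with each control period).
- imaging.read_camera(name): name is "scene" or "top" or "wrist"; returns a dict with "img" (420x560x3 uint8, red, green, blue), "z_map" (420x560 float32, m along the optical axis (not along the pixel's ray), 0 where there is no reading), "mtx" (3x3 intrinsics, pixels), "extrinsics" (4x4, takes a point from camera to world coordinates). Camera axes: x right, y down, z forward; pixel columns grow to the right and rows downward; lengths in m; the calibration is good to about 2 mm. A picture is of the moment at which its call begins.
- workorder.hand_in(): hands the job in, once; it reports no verdict.
The state is a dict: "clock": time; "joints": joint angles; "dq": joint speeds; "tau": joint torques, N m; "ee_pos": TCP position; "tcp_rot": TCP orientation; "force": force on the tool from outside, world axes, zero at the start; "wrist_torque": the same for the moment, N m; "grip_width": opening from 0.0 (shut) to 1.0 (fully open).
Only numpy, scipy, OpenCV 4.12 (cv2) and the standard library are available. Lean on these libraries where they do the work, as an engineer would, in place of code of your own. Each camera call takes 0.05 s, during which the arm holds its last target.

### The job

Push the board carrier along its infeed bed with the fingertips, from behind its upright bar, until it is fully home against the end stop; slide it, do not lift it. Only then press the console's two large round reset buttons together, one under each fingertip, hold both fully down for a good three seconds, and let go so that both spring back. Do not press one reset button without the other, do not press the small square keys, and leave everything else on the bench where it is.

Things in the scene. Friction and masses are not known exactly. Their poses are not given: they have to be found in the camera images.
- infeed: Fixed low dark steel infeed bed on the bench, 290 x 130 mm. Origin: centre of its underside, x along the track towards the end stop, z up. Sliding floor 30 mm above the bench; two aluminium side rails, 94 mm apart inside and 12 mm higher than the floor, guide the carrier. The bed begins at x = -145 mm, and that end is open.
- infeed_stop (a point): Middle of the end stop's face: an aluminium bar across the track at the infeed's x = +85 mm, rising to 56 mm above the bench (this point is 40 mm above the bench). Behind it a black housing, 70 mm high, ends the bed at x = +145 mm.
- carrier: Loose aluminium board carrier lying between the rails, a dark green circuit board on it. Plate 100 mm (along the track) x 88 x 8 mm, 0.25 to 0.5 kg. Origin: centre of its underside, x towards the end stop. It starts 65 to 110 mm short of home. Home: its front edge (x = +50 mm) touches the stop, its origin then at x = +35 mm in the infeed's frame. Slides at some 1 to 6 N and stays where left.
- carrier_bar (a point): Where to push: middle of the rear face of the upright bar that stands across the carrier's rear end (carrier x = -49 mm, 25 mm above its underside). The bar is 8 mm thick, 70 mm wide, its top 42 mm above the underside, 72 mm above the bench.
- console: Fixed grey control console, 140 x 200 mm, top face 45 mm above the bench; a screen panel leans up along its far edge (x +30 to +67 mm, up to 94 mm above the bench). Origin: centre of its underside, x towards the screen, y to the left. The two reset buttons stand at x = -25 mm, y = +63 and +7 mm.
- rib_top (a point): Top of the fixed steel rib midway between the two reset buttons (console x = -25, y = +35 mm): 6 mm thick along y, 40 mm long along x, top 75 mm above the bench, 8 mm above the caps. The two fingers must straddle it.
- reset_left_top (a point): Centre of the top of the left reset button's round grey cap: 28 mm diameter in a black collar of 44 mm diameter, cap top 67 mm above the bench when up, collar top 57 mm. Travel 6 mm. 56 mm from the other cap, centre to centre.
- reset_right_top (a point): The same point on the right reset button, of the same size.
- reset_left (a joint): Left reset button. Spring-loaded: about 1.2 N starts it moving and 4 N takes it fully down; it springs back when let go. Value: 0 = up, 0.006 m = fully down.
- reset_right (a joint): Right reset button. Spring-loaded: about 1.2 N starts it moving and 4 N takes it fully down; it springs back when let go. Value: 0 = up, 0.006 m = fully down.
- key0 (a joint): Nearest the robot of three small square keys (16 mm, 8 mm high) in a row on the console at y = -62 mm, x = -45, -20 and +5 mm; not to be pressed. 0 = up, 0.004 m = down.
- key1 (a joint): Middle small square key; not to be pressed.
- key2 (a joint): Small square key nearest the screen; not to be pressed.
- flux_jar: Loose small jar, 40 mm diameter, 45 mm high, standing; origin under its centre. Leave alone.
- tape_roll: Loose roll of blue tape lying flat, 70 mm diameter, 18 mm high; origin under its centre. Leave alone.
- screwdriver: Loose screwdriver lying on the bench, 160 mm long along its x. Leave alone.
- parts_bin: Loose black parts bin, 100 x 75 x 40 mm; origin under its centre. Leave alone.
- reel: Loose white-flanged component reel lying flat, 90 mm diameter, 14 mm high; origin under its centre. Leave alone.
- nozzle_block: Loose aluminium block with three small pointed steel nozzles standing in it, 75 x 24 mm, 46 mm high; origin under its centre. Leave alone.
Mind the look-alikes: they are no part of the job. What is shaped like the console but green is not meant.

How it is judged (in metres and radians):
On the way, in this order (a step that is already met when the one before it is completed fails the run):
1. the carrier is home against the end stop (x of carrier in the frame of infeed between 0.031 and 0.038 m and z of carrier in the frame of infeed below 0.034 m and angle between carrier's own z axis and vertical below 0.06 rad), for 0.2 s.
2. both reset buttons are held down together by the fingers (value of joint each of reset_left, reset_right above 0.0045 m and contact force between the fingers and console above 2 N), for 2.5 s.
At the end, for the whole second after the job is handed in: The carrier is flat between the rails and home against the end stop (within 4 mm) and at rest, and both reset buttons, after being held down together (at least 4.5 mm of their 6 mm) by the fingers for at least 2.5 s, are up again (within 1.2 mm) (all of step 1 and value of joint each of reset_left, reset_right below 0.0012 m and linear speed of carrier below 0.01 m/s); the robot touches nothing.
It fails at once if a reset button is pressed before the carrier is home (value of joint any of reset_left, reset_right above 0.004 m and x of carrier in the frame of infeed below 0.029 m).
It fails at once if one reset button is pressed without the other ((value of joint reset_left above 0.0045 m and value of joint reset_right below 0.001 m) or (value of joint reset_right above 0.0045 m and value of joint reset_left below 0.001 m)).
It fails at once if a small square key is pressed (value of joint any of key0, key1, key2 above 0.002 m).
It fails at once if the carrier is lifted or tipped (z of carrier in the frame of infeed above 0.04 m or angle between carrier's own z axis and vertical above 0.2 rad).
It fails at once if another thing on the bench is moved more than 25 mm, or lifted (distance of any of flux_jar, tape_roll, screwdriver, parts_bin, reel, nozzle_block from where it was at the start of the episode above 0.025 m).
It also fails if it takes over 58 s, if anything falls off the work surface, if the arm or the gripper's body presses on something with over 40 N, if the wrist force passes 120 N, or if a joint passes its speed limit or range.

## Working session

There is one attempt and no reset: what is moved stays moved. The work goes in short steps, Python scripts to look and compute and a tool call to move; the robot and the scene stay as the last step left them, time stands still between calls to the robot, and variables do not carry over. Pictures are saved under pics/ and viewed, and the job is handed in when it is done.

Besides the shell and the picture viewer there is one more tool, called by a JSON object that holds its "api" and its "payload", one argument or row to a line. play_rows: Moves the arm, as the interface text tells. Its arguments: {"type":"object","properties":{"deltas":{"type":"array","items":{"type":"array"}},"grip_force":{"type":"number"}},"required":["deltas"]}

```bash
mkdir -p pics; ls; python3 - <<'E'
from rig import readout, imaging
import cv2,numpy as np
o=readout.get_obs(); print(o)
for n in("scene","top","wrist"):
    c=imaging.read_camera(n); np.savez(f"pics/{n}0.npz",**c); cv2.imwrite(f"pics/{n}0.png",c["img"][:,:,::-1]); print(n,c["mtx"],c["extrinsics"])
E
```

```text
pics
{'clock': 0.0, 'joints': array([ 6.51442468e+01,  2.42838303e+01,  9.34314281e+01, -1.45555742e-03,
        6.23700683e+01, -1.08818124e+00]), 'dq': array([-0.07523096, -0.07629843, -0.01444129,  0.06199625,  0.04592167,
        0.05588632]), 'tau': array([ 3.24695196e-03, -5.57370865e+01, -2.81748623e+01,  1.48231966e-04,
        7.27265520e-03, -2.21816839e-05]), 'ee_pos': array([0.25164661, 0.57151893, 0.23055225]), 'tcp_rot': array([[ 4.03016138e-01,  9.15192671e-01, -6.05553699e-04],
       [ 9.15191660e-01, -4.03016593e-01, -1.36074200e-03],
       [-1.48938930e-03, -5.79670843e-06, -9.99998891e-01]]), 'force': array([-0.74574557, -0.07648515, -1.20124528]), 'wrist_torque': array([ 0.00874244,  0.01987673, -0.02803863]), 'grip_width': 1.0034095757699693}
scene [[430.73789817   0.         286.92338581]
 [  0.         430.73789817 207.22756345]
 [  0.           0.           1.        ]] [[ 0.47857539  0.56340596 -0.67345328  1.28522057]
 [ 0.87788624 -0.32167749  0.35473841 -0.52381205]
 [-0.01677302 -0.76098444 -0.64855327  0.85822865]
 [ 0.          0.          0.          1.        ]]
top [[513.45716892   0.         277.17426867]
 [  0.         513.45716892 210.14837501]
 [  0.           0.           1.        ]] [[-0.00900585 -0.99049057  0.13728558  0.25454032]
 [-0.99987374  0.01071733  0.01173243 -0.11176968]
 [-0.01309219 -0.13716258 -0.99046202  1.58114642]
 [ 0.          0.          0.          1.        ]]
wrist [[327.51562554   0.         277.14509302]
 [  0.         327.51562554 212.06351044]
 [  0.           0.           1.        ]] [[ 0.40426591  0.87339437  0.271572    0.18216926]
 [ 0.91464065 -0.38562868 -0.1213384   0.60279813]
 [-0.00125032  0.29744377 -0.95473852  0.37338028]
 [ 0.          0.          0.          1.        ]]
```

View pics/scene0.png

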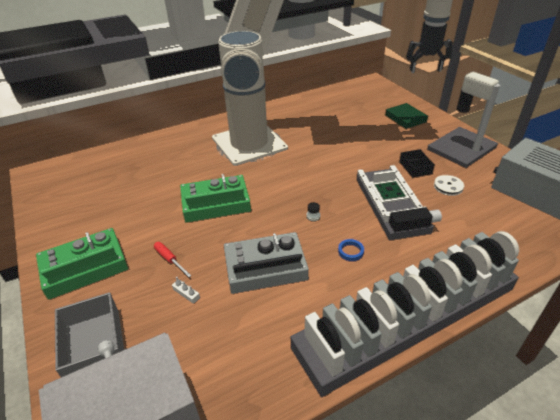

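View pics/top0.png

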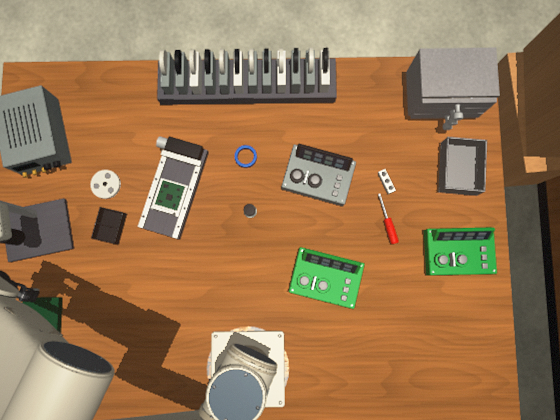

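View pics/wrist0.png

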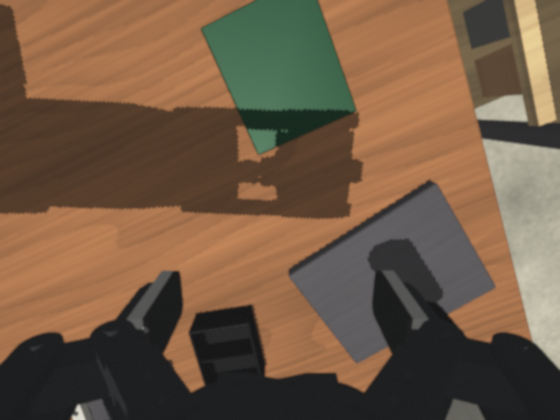

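Top view: the infeed is around (173,187) with its black housing at (182,148). The grey console is at (318,175), with its caps at about (297,176) and (315,181). I'll zoom in on both.

```bash
python3 - <<'E'
import cv2,numpy as np
c=np.load("pics/top0.npz"); im=c["img"][:,:,::-1]
a=cv2.resize(im[125:245,125:215],None,fx=5,fy=5,interpolation=cv2.INTER_CUBIC)
b=cv2.resize(im[135:215,270:365],None,fx=6,fy=6,interpolation=cv2.INTER_CUBIC)
cv2.imwrite("pics/a.png",a);cv2.imwrite("pics/b.png",b)
E
```

```text
(no output)
```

View pics/a.png

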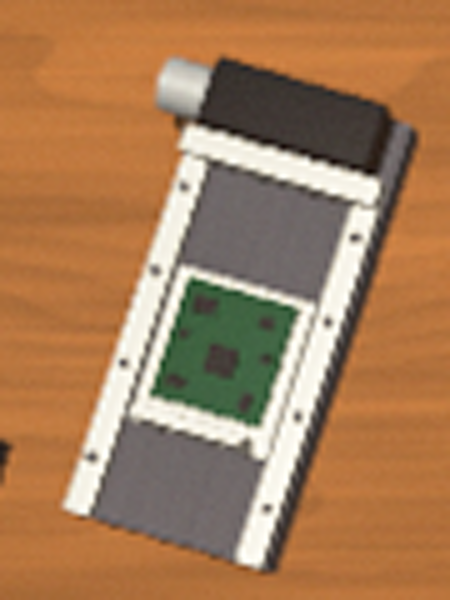

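View pics/b.png

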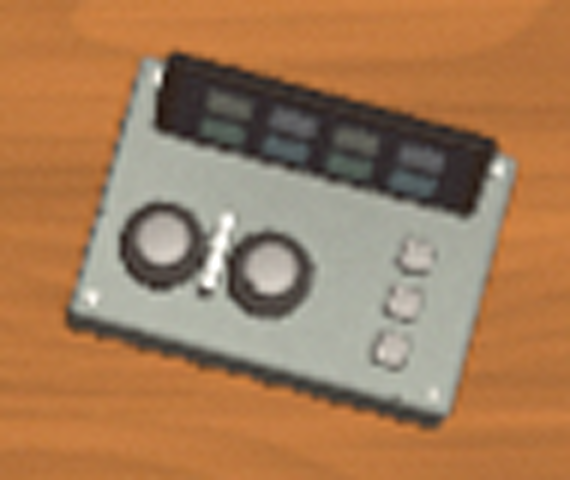

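```bash
cat > h.py <<'E'
import cv2,numpy as np
def load(f): c=np.load(f); return {k:c[k] for k in c.files}
def ray(c,u,v,z):
    K,T=c["mtx"],c["extrinsics"]; d=T[:3,:3]@np.linalg.solve(K,[u,v,1.]); return (T[:3,3]+d*(z-T[2,3])/d[2])
def cloud(c):
    K,T=c["mtx"],c["extrinsics"]; Z=c["z_map"]; v,u=np.indices(Z.shape)
    P=np.stack([(u-K[0,2])/K[0,0]*Z,(v-K[1,2])/K[1,1]*Z,Z],-1)@T[:3,:3].T+T[:3,3]; P[Z<=0]=np.nan; return P
E
python3 - <<'E'
from h import *
c=load("pics/top0.npz")
A=lambda x,y,z:ray(c,125+(x+.5)/5-.5,125+(y+.5)/5-.5,z)
B=lambda x,y,z:ray(c,270+(x+.5)/6-.5,135+(y+.5)/6-.5,z)
pr=lambda n,p:print(n,p.round(4))
for n,p in dict(railL_rear=A(65,508,.042),railR_rear=A(270,570,.042),railL_front=A(190,153,.042),railR_front=A(378,205,.042),stopL=A(181,150,.056),stopR=A(376,203,.056),barL=A(135,412,.072),barR=A(250,442,.072),
 capL=B(160,239,.067),capR=B(268,267,.067),ribT=B(228,215,.075),ribB=B(209,287,.075),k0=B(391,349,.053),k2=B(418,255,.053),cL=B(72,318,.045),cR=B(440,415,.045),cFL=B(148,60,.045),cFR=B(515,160,.045)).items(): pr(n,p)
for n in("top","scene"):
    d=load(f"pics/{n}0.npz");P=cloud(d);
    z=P[...,2]
    m=(z>.061)&(z<.071)&(P[...,0]>.35)&(P[...,0]<.65)&(abs(P[...,1]+.18)<.12)
    k,l,s,ce=cv2.connectedComponentsWithStats(m.astype(np.uint8))
    for i in range(1,k):
        if s[i,4]>20: print(n,s[i],ce[i].round(1),np.median(P[l==i],0).round(4), P[l==i].mean(0).round(4))
    tab=P[(abs(P[...,0]-.3)<.05)&(abs(P[...,1]-.1)<.1)];print("table z",np.nanmedian(tab[:,2]))
E
```

```text
railL_rear [0.4234 0.329  0.042 ]
railR_rear [0.3846 0.2041 0.042 ]
railL_front [0.6426 0.258  0.042 ]
railR_front [0.6085 0.1415 0.042 ]
stopL [0.641  0.2602 0.056 ]
stopR [0.6065 0.1404 0.056 ]
barL [0.4772 0.2802 0.072 ]
barR [0.4585 0.2112 0.072 ]
capL [ 0.5722 -0.1521  0.067 ]
capR [ 0.5573 -0.2059  0.067 ]
ribT [ 0.5823 -0.186   0.075 ]
ribB [ 0.5459 -0.1759  0.075 ]
k0 [ 0.5174 -0.2677  0.053 ]
k2 [ 0.5654 -0.2825  0.053 ]
cL [ 0.5365 -0.1076  0.045 ]
cR [ 0.4848 -0.2923  0.045 ]
cFL [ 0.6703 -0.1479  0.045 ]
cFR [ 0.6157 -0.3339  0.045 ]
top [297 150  14   8  37] [303.7 154.2] [ 0.6341 -0.1763  0.0663] [ 0.6344 -0.1756  0.0662]
top [312 156  34  13  97] [329.6 161.5] [ 0.6101 -0.2547  0.0657] [ 0.6108 -0.2532  0.0658]
top [291 171  11   9  59] [296.5 174.8] [ 0.5713 -0.1543  0.0651] [ 0.5714 -0.1529  0.0653]
top [310 176  11   9  64] [315.1 180.1] [ 0.5548 -0.2083  0.0655] [ 0.5543 -0.2086  0.0654]
table z -0.000172087546264299
scene [281 236  10   9  70] [285.5 239.7] [ 0.5752 -0.1565  0.0666] [ 0.5755 -0.1564  0.0664]
scene [260 239  10  10  75] [264.5 243.4] [ 0.5606 -0.21    0.0661] [ 0.5603 -0.2099  0.0658]
scene [241 261  53  10  58] [267.9 265.1] [ 0.6321 -0.2342  0.066 ] [ 0.6314 -0.2354  0.0658]
table z -7.428017525235031e-05
```

{"api": "play_rows", "payload": {
  "deltas": [
    [[0, 0, -7], [0, 0, 0], 45],
    [[0, 0, 0], [-2.5, 2.5, 0], 45],
    [[0, 0, 0], [-2.5, 2.5, 0], 45],
    [[0, 0, 0], [-2.5, 2.5, 0], 45],
    [[0, 0, 0], [-2.5, 2.5, 0], 45],
    [[0, 0, 0], [-2.5, 2.5, 0], 45],
    [[0, 0, 0], [-2.5, 2.5, 0], 45],
    [[0, 0, 0], [-2.5, 2.5, 0], 45],
    [[0, 0, 0], [-1, 1, 0], 45],
    [[0, 0, 0], [0, 0, 0], 45]
  ]
}}

```text
clock: 0.98
ee_pos: [0.379, 0.3329, 0.2278]
tcp_rot: [[0.277, 0.961, -0.003], [0.961, -0.277, -0.003], [-0.004, -0.002, -1.0]]
force: [-0.6, 0.8, -0.8]
grip_width: 0.451
```

```bash
python3 - <<'E'
from rig import readout, imaging
import cv2,numpy as np
o=readout.get_obs(); print(o["clock"],o["ee_pos"],o["tcp_rot"],o["grip_width"],o["force"])
for n in("wrist",):
    c=imaging.read_camera(n); np.savez(f"pics/{n}1.npz",**c); cv2.imwrite(f"pics/{n}1.png",c["img"][:,:,::-1])
E
```

```text
0.9833 [0.37896141 0.3329146  0.22777   ] [[ 0.27703667  0.96085541 -0.00275142]
 [ 0.96085219 -0.27704452 -0.00306615]
 [-0.0037084  -0.00179427 -0.99999151]] 0.45089796935358306 [-0.61623816  0.827814   -0.84589264]
```

View pics/wrist1.png

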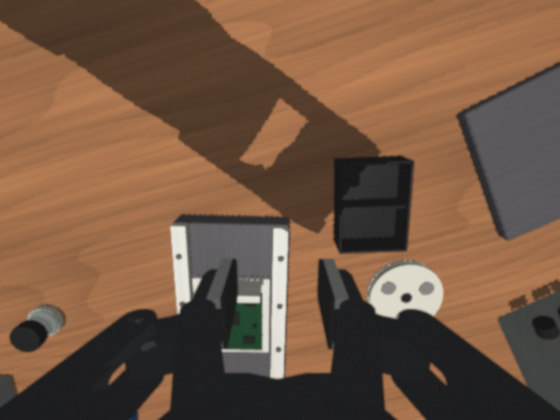

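```bash
python3 - <<'E'
from h import *
c=load("pics/wrist1.npz")
im=c["img"][:,:,::-1]; cv2.imwrite("pics/w1c.png",cv2.resize(im[205:385,155:305],None,fx=4,fy=4,interpolation=cv2.INTER_CUBIC)[:600])
P=cloud(c)
for u in (170,240,260):
    print(u,[(v,P[v,u].round(3).tolist()) for v in range(260,310,6)])
E
```

```text
170 [(260, [0.439, 0.176, -0.0]), (266, [0.447, 0.174, 0.001]), (272, [0.455, 0.17, -0.0]), (278, [0.462, 0.167, 0.001]), (284, [0.471, 0.164, -0.0]), (290, [0.478, 0.161, 0.001]), (296, [0.487, 0.157, -0.002]), (302, [0.495, 0.154, 0.0]), (308, [0.503, 0.151, 0.001])]
240 [(260, [0.451, 0.268, 0.03]), (266, [0.457, 0.266, 0.031]), (272, [0.465, 0.263, 0.03]), (278, [0.47, 0.262, 0.035]), (284, [0.47, 0.263, 0.048]), (290, [0.472, 0.264, 0.058]), (296, [0.472, 0.266, 0.071]), (302, [0.479, 0.263, 0.071]), (308, [0.504, 0.251, 0.04])]
260 [(260, [0.457, 0.29, 0.03]), (266, [0.464, 0.288, 0.031]), (272, [0.471, 0.285, 0.03]), (278, [0.477, 0.284, 0.034]), (284, [0.478, 0.284, 0.046]), (290, [0.477, 0.285, 0.061]), (296, [0.479, 0.285, 0.069]), (302, [0.503, 0.276, 0.041]), (308, [0.511, 0.274, 0.04])]
```

View pics/w1c.png

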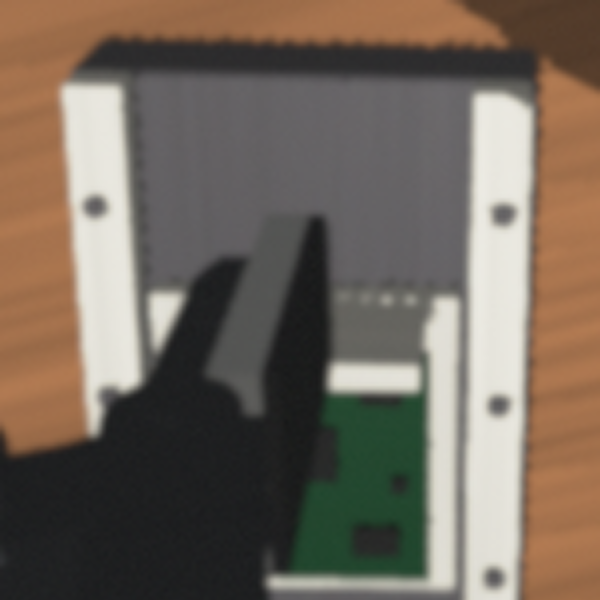

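```bash
python3 - <<'E'
from h import *
c=load("pics/wrist1.npz")
f=lambda x,y,z:ray(c,155+(x+.5)/4-.5,205+(y+.5)/4-.5,z)[:2]
a,b=f(62,88,.042),f(535,100,.042); r2=f(522,600,.042); l2=f(85,400,.042); ri1,ri2=f(472,100,.042),f(465,590,.042)
ang=lambda d:np.degrees(np.arctan2(d[1],d[0]))
print(a,b,(a+b)/2,np.linalg.norm(a-b),ang(r2-b),ang(l2-a),ang(ri2-ri1),ang(b-a)-90)
yaw=np.radians(-16.8);X=np.array([np.cos(yaw),np.sin(yaw)]);Y=np.array([-X[1],X[0]])
O=np.array([.5428,.2246])
for p in (a,b,r2,ri1,ri2): print(X@(p-O),Y@(p-O))
T=O+X*(-.115); print("approach",T)
from rig import readout
o=readout.get_obs();d=np.r_[T,.05]-o["ee_pos"];print((o["tcp_rot"].T@d)*100, ang(o["tcp_rot"][:2,1]))
E
```

```text
[0.38770438 0.21120821] [0.42593512 0.33145188] [0.40681975 0.27133004] 0.1261749906660081 -16.982924785774298 -17.724650002834583 -17.167488717588594 -17.63774728215759
-0.14460541046795505 -0.05764778473391697
-0.1427606150897075 0.06851371890162006
0.018807292990313293 0.06799788901603537
-0.1425524118730781 0.051690675043376724
0.015388052881476757 0.05067764868689601
approach [0.43270826 0.25783866]
[-5.73529891  7.34059207 17.78299674] -16.079334000173557
```

{"api": "play_rows", "payload": {
  "deltas": [
    [[0, 0, 1], [-2, 2.5, 1], 45],
    [[0, 0, 0], [-2, 2.5, 2], 45],
    [[0, 0, 0], [-1.4, 2.3, 3], 45],
    [[0, 0, 0], [0, 0, 3.5], 45],
    [[0, 0, 0], [0, 0, 3.5], 45],
    [[0, 0, 0], [0, 0, 1], 45],
    [[0, 0, 0], [0, 0, 0], 45]
  ]
}}

```text
clock: 1.62
ee_pos: [0.4374, 0.2675, 0.0852]
tcp_rot: [[0.29, 0.957, 0.006], [0.957, -0.29, 0.006], [0.008, 0.004, -1.0]]
force: [-0.1, -0.2, 0.1]
grip_width: 0.45
```

```bash
cat > s.py <<'E'
from h import *
from rig import readout, imaging
yaw=np.radians(-17);X=np.array([np.cos(yaw),np.sin(yaw)]);Y=np.array([-X[1],X[0]])
O=np.array([.5428,.2246])+Y*.003
def st():
    o=readout.get_obs(); p=o["ee_pos"]; print(o["clock"],"tcp",p.round(4),"yaw",np.degrees(np.arctan2(*o["tcp_rot"][1::-1,1])).round(2),"tilt",o["tcp_rot"][:,2].round(4),"infeed xy",X@(p[:2]-O),Y@(p[:2]-O),"F",o["force"].round(1),o["grip_width"]); return o
def snap(n,tag):
    c=imaging.read_camera(n); np.savez(f"pics/{n}{tag}.npz",**c); cv2.imwrite(f"pics/{n}{tag}.png",c["img"][:,:,::-1]); return c
E
python3 -c "
from s import *
st();snap('wrist',2)"
```

```text
1.6167 tcp [0.4374 0.2675 0.0852] yaw -16.86 tilt [ 0.0063  0.006  -1.    ] infeed xy -0.11337334278755763 0.0072017586025913405 F [-0.1 -0.2  0.1] 0.4495812570698548
```

View pics/wrist2.png

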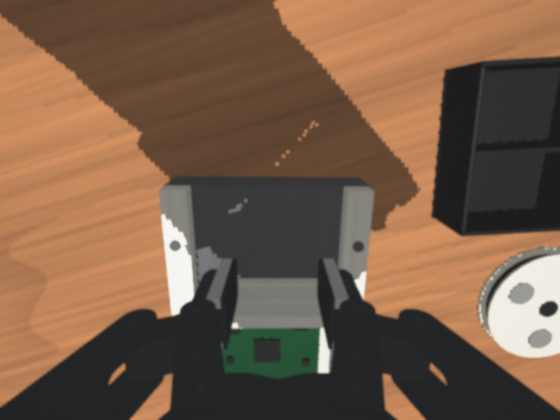

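The fingertips are behind the bar but about 7 mm off centre. I'll centre them and go down.

{"api": "play_rows", "payload": {
  "deltas": [
    [[0, 0, 0], [-0.5, 0, 0.5], 45],
    [[0, 0, 0], [-0.4, 0, 1], 45],
    [[0, 0, 0], [0, 0, 1.2], 45],
    [[0, 0, 0], [0, 0, 1], 45],
    [[0, 0, 0], [0, 0, 0.4], 45],
    [[0, 0, 0], [0, 0, 0], 45]
  ]
}}

```text
clock: 2.17
ee_pos: [0.4367, 0.2626, 0.0461]
tcp_rot: [[0.286, 0.958, 0.014], [0.958, -0.286, 0.011], [0.014, 0.01, -1.0]]
force: [-0.8, -0.6, -0.4]
grip_width: 0.452
```

```bash
python3 -c "
from s import *
st();snap('wrist',3)"
```

```text
2.1667 tcp [0.4367 0.2626 0.0461] yaw -16.61 tilt [ 0.0141  0.0108 -0.9998] infeed xy -0.11254535505199867 0.0023658281385761717 F [-0.8 -0.6 -0.4] 0.452190481745832
```

View pics/wrist3.png

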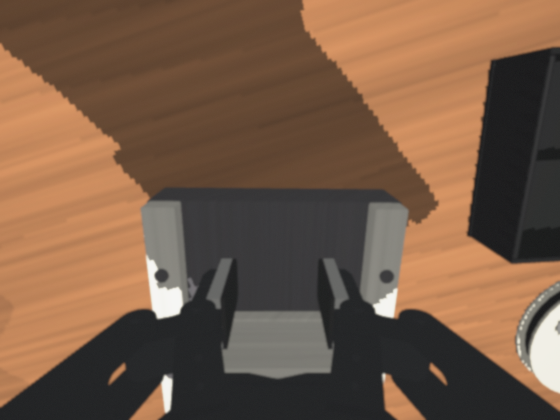

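{"api": "play_rows", "payload": {
  "deltas": [
    [[0.6, -0.8, 0], [-0.2, 0.5, 0], 45],
    [[0, 0, 0], [0, 0.8, 0], 45],
    [[0, 0, 0], [0, 0.8, 0], 45],
    [[0, 0, 0], [0, 0.8, 0], 45],
    [[0, 0, 0], [0, 0.8, 0], 45],
    [[0, 0, 0], [0, 0.8, 0], 45],
    [[0, 0, 0], [0, 0.8, 0], 45],
    [[0, 0, 0], [0, 0.8, 0], 45]
  ]
}}

```text
clock: 2.88
ee_pos: [0.4976, 0.2421, 0.0479]
tcp_rot: [[0.285, 0.958, -0.001], [0.958, -0.285, 0.001], [0.0, -0.002, -1.0]]
force: [-3.9, 0.5, 1.6]
grip_width: 0.445
```

```bash
python3 -c "
from s import *
st();snap('wrist',4)"
```

```text
2.8833 tcp [0.4976 0.2421 0.0479] yaw -16.57 tilt [-1.4e-03  9.0e-04 -1.0e+00] infeed xy -0.04828544829343357 0.0004909849320096065 F [-3.9  0.5  1.6] 0.44539598234236394
```

View pics/wrist4.png

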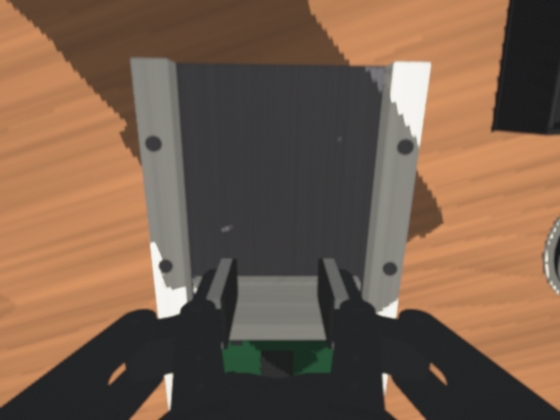

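{"api": "play_rows", "payload": {
  "deltas": [
    [[0, 0, 0.3], [0, 0.5, 0], 45],
    [[0, 0, 0], [0, 0.5, 0], 45],
    [[0, 0, 0], [0, 0.4, 0], 45],
    [[0, 0, 0], [0, 0.4, 0], 45],
    [[0, 0, 0], [0, 0.3, 0], 45],
    [[0, 0, 0], [0, 0.3, 0], 45]
  ]
}}

```text
clock: 3.43
ee_pos: [0.52, 0.2352, 0.0481]
tcp_rot: [[0.294, 0.956, -0.009], [0.956, -0.294, 0.002], [-0.001, -0.009, -1.0]]
force: [-26.7, 17.7, 19.3]
grip_width: 0.452
```

{"api": "play_rows", "payload": {
  "deltas": [
    [[0, 0, 0], [0, 0.3, 0], 45],
    [[0, 0, 0], [0, 0.3, 0], 45],
    [[0, 0, 0], [0, 0.3, 0], 45]
  ]
}}

```text
clock: 3.68
ee_pos: [0.5196, 0.2352, 0.0482]
tcp_rot: [[0.294, 0.955, -0.026], [0.956, -0.294, 0.003], [-0.005, -0.026, -1.0]]
force: [-14.4, 9.4, 8.0]
grip_width: 0.453
```

{"api": "play_rows", "payload": {
  "deltas": [
    [[0, 0, 0], [0, 0.3, 0], 45],
    [[0, 0, 0], [0, 0.3, 0], 45],
    [[0, 0, 0], [0, 0.3, 0], 45]
  ]
}}

```text
clock: 3.93
ee_pos: [0.5192, 0.2352, 0.0483]
tcp_rot: [[0.294, 0.955, -0.043], [0.956, -0.294, 0.004], [-0.009, -0.042, -0.999]]
force: [-15.1, 8.5, 10.9]
grip_width: 0.452
```

{"api": "play_rows", "payload": {
  "deltas": [
    [[0, 0, 0], [0, -1, 0], 45],
    [[-2.4, 0.5, 0], [0, -1.5, 0], 45],
    [[0, 0, 0], [0, -1.5, 0], 45],
    [[0, 0, 0], [0, 0, -2], 45],
    [[0, 0, 0], [0, 0, -3], 45],
    [[0, 0, 0], [0, 0, -3.5], 45],
    [[0, 0, 0], [0, 0, -3], 45],
    [[0, 0, 0], [0, 0, 0], 45]
  ]
}}

```text
clock: 4.6
ee_pos: [0.4776, 0.2485, 0.1671]
tcp_rot: [[0.289, 0.957, -0.002], [0.957, -0.289, -0.002], [-0.002, -0.001, -1.0]]
force: [1.3, 0.9, 0.3]
grip_width: 0.45
```

```bash
python3 -c "
from s import *
st();snap('wrist',5);c=snap('top',5);snap('scene',5)
cv2.imwrite('pics/t5.png',cv2.resize(c['img'][125:245,125:215,::-1],None,fx=5,fy=5,interpolation=cv2.INTER_CUBIC))"
```

```text
4.6 tcp [0.4776 0.2485 0.1671] yaw -16.82 tilt [-0.0018 -0.0015 -1.    ] infeed xy -0.06937643205584568 0.0007807379444692598 F [1.3 0.9 0.3] 0.4496097051372822
```

View pics/t5.png

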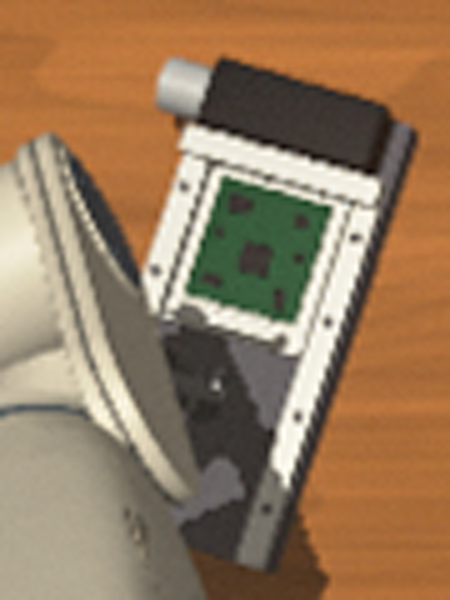

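View pics/scene5.png

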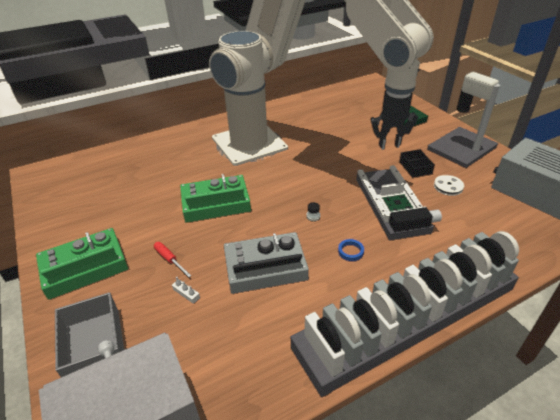

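View pics/wrist5.png

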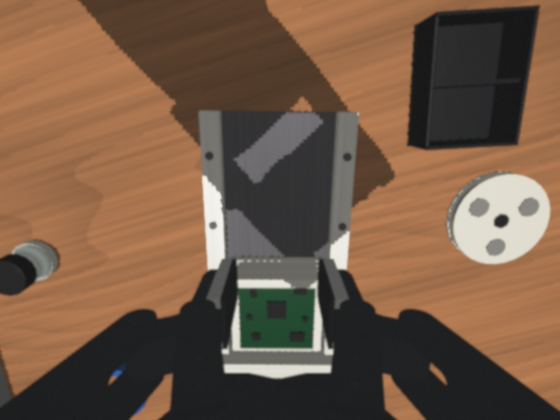

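The carrier plate's front edge now touches the stop bar, with no gap visible in the top crop. Next I'll traverse to the console.

{"api": "play_rows", "payload": {
  "deltas": [
    [[0, 0, -1.2], [-3, 1.8, -0.5], 49],
    [[0, 0, 0], [-3, 1.8, -0.5], 49],
    [[0, 0, 0], [-3, 1.8, -0.5], 49],
    [[0, 0, 0], [-3, 1.8, 0], 49],
    [[0, 0, 0], [-3, 1.8, 0], 49],
    [[0, 0, 0], [-3, 1.8, 0], 49],
    [[0, 0, 0], [-3, 1.8, 0], 49],
    [[0, 0, 0], [-3, 1.8, 0], 49],
    [[0, 0, 0], [-3, 1.8, 0], 49],
    [[0, 0, 0], [-3, 1.8, 0], 49]
  ]
}}

```text
clock: 5.58
ee_pos: [0.5606, -0.0989, 0.1595]
tcp_rot: [[0.256, 0.966, -0.038], [0.967, -0.256, -0.005], [-0.015, -0.035, -0.999]]
force: [-0.3, 0.9, 0.0]
grip_width: 0.485
```

{"api": "play_rows", "payload": {
  "deltas": [
    [[0, 0, 0], [-3, 1.8, 0], 49],
    [[0, 0, 0], [-3, 1.8, 0], 49],
    [[0, 0, 0], [-3, 1.8, 0], 49],
    [[0, 0, 0], [-1, 0.6, 0], 49],
    [[0, 0, 0], [0, 0, 0], 49]
  ]
}}

```text
clock: 6.0
ee_pos: [0.5896, -0.2221, 0.147]
tcp_rot: [[0.261, 0.964, -0.052], [0.965, -0.261, -0.001], [-0.014, -0.049, -0.999]]
force: [-0.6, 0.8, 0.4]
grip_width: 0.485
```

```bash
python3 -c "
from s import *
st();snap('wrist',6)
P=cloud(load('pics/wrist5.npz'))
for u in (260,290): print([ (X@(P[v,u,:2]-O)).round(4) for v in range(262,276,2)],P[262:276:2,u,2].round(3))
"
```

```text
6.0 tcp [ 0.5896 -0.2221  0.147 ] yaw -15.18 tilt [-5.150e-02 -9.000e-04 -9.987e-01] infeed xy 0.17538488620309095 -0.4165214794255742 F [-0.6  0.8  0.4] 0.4853885187510728
[np.float64(-0.0136), np.float64(-0.0133), np.float64(-0.0143), np.float64(-0.0141), np.float64(-0.0137), np.float64(-0.0136), np.float64(-0.0141)] [0.039 0.042 0.048 0.052 0.055 0.058 0.063]
[np.float64(-0.0136), np.float64(-0.0134), np.float64(-0.0139), np.float64(-0.0137), np.float64(-0.0137), np.float64(-0.0147), np.float64(-0.0141)] [0.039 0.042 0.047 0.051 0.055 0.06  0.062]
```

View pics/wrist6.png

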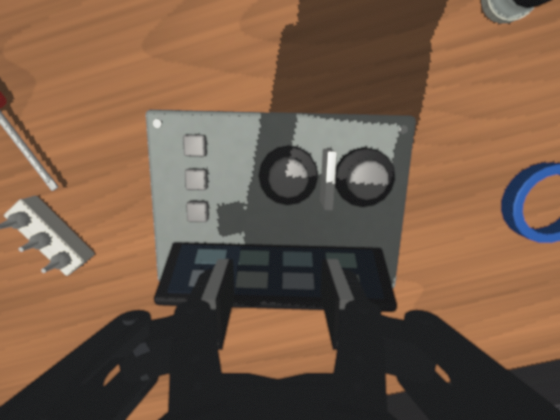

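The bar face reads infeed x = −13.9 mm, against −14 expected when home, so the carrier is home. Next I'll measure the caps from this wrist view, where they sit at about (289,175) and (366,177).

```bash
python3 -c "
from s import *
c=load('pics/wrist6.npz');P=cloud(c);z=P[...,2]
u0=np.zeros(z.shape,bool);u0[130:215,250:405]=1
m=(z>.063)&(z<.071)&u0
k,l,s,ce=cv2.connectedComponentsWithStats(m.astype(np.uint8))
C=[]
for i in range(1,k):
    if s[i,4]>150:
        cn=max(cv2.findContours((l==i).astype(np.uint8),0,2)[0],key=cv2.contourArea);e,r=cv2.minEnclosingCircle(cn)
        print(s[i],ce[i],e,r,P[l==i].mean(0).round(4),ray(c,*ce[i],.067).round(4));C.append(ray(c,*ce[i],.067))
m=(z>.0725)&(z<.079)&u0; print('rib',P[m].mean(0),m.sum())
print('panel top',np.nanmax(z[240:310,160:390]))
d=C[1]-C[0];print(np.linalg.norm(d),np.degrees(np.arctan2(d[1],d[0]))-90,(C[0]+C[1])/2)
"
```

```text
[ 269  159   39   39 1189] [288.32296047 177.686291  ] (288.4816589355469, 178.01988220214844) 19.80434226989746 [ 0.5575 -0.2062  0.0669] [ 0.5575 -0.2062  0.067 ]
[ 348  161   40   39 1208] [368.00413907 179.70529801] (367.6944580078125, 179.38888549804688) 20.335336685180664 [ 0.5733 -0.1532  0.0669] [ 0.5732 -0.1532  0.067 ]
rib [ 0.56551637 -0.17949515  0.07510162] 539
panel top 0.19811879162215074
0.055252916286500045 -16.55471968960225 [ 0.56533516 -0.17967711  0.067     ]
```

{"api": "play_rows", "payload": {
  "deltas": [
    [[-2.8, 0.8, 0.7], [0, 0, 0], 49],
    [[0, 0, 0], [1.2, -1.2, 0], 49],
    [[0, 0, 0], [1.2, -1.2, 0], 49],
    [[0, 0, 0], [0.8, -0.8, 0], 49],
    [[0, 0, 0], [0, 0, 0], 49],
    [[0, 0, 0], [0, 0, 0], 49]
  ]
}}

```text
clock: 6.55
ee_pos: [0.5606, -0.1713, 0.1407]
tcp_rot: [[0.27, 0.963, -0.011], [0.963, -0.269, 0.006], [0.003, -0.012, -1.0]]
force: [0.6, 0.2, 0.6]
grip_width: 0.492
```

```bash
cat >> s.py <<'E'
def tgt(p=(.5653,-.1797),z=.09,yw=-15.9):
    o=st();R=o["tcp_rot"];print("shift cm",(R.T@(np.r_[p,z]-o["ee_pos"])*100).round(2))
    a=np.radians(yw);G=np.array([[-np.sin(a),np.cos(a),0],[np.cos(a),np.sin(a),0],[0,0,-1]])
    print("turn deg",np.degrees(cv2.Rodrigues(R.T@G)[0].ravel()).round(2))
E
python3 -c "
from s import *
tgt();snap('wrist',7)"
```

```text
6.55 tcp [ 0.5606 -0.1713  0.1407] yaw -15.63 tilt [-0.0112  0.006  -0.9999] infeed xy 0.13275690239887034 -0.3763698723265162 F [0.6 0.2 0.6] 0.49210150284086085
shift cm [-0.7   0.74  5.05]
turn deg [-0.71 -0.16  0.27]
```

View pics/wrist7.png

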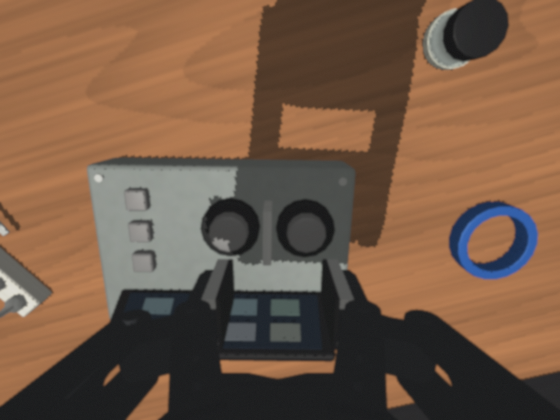

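{"api": "play_rows", "payload": {
  "deltas": [
    [[-0.7, 0, 0.3], [-0.4, 0.4, 1], 49],
    [[0, 0, 0], [-0.3, 0.3, 1.5], 49],
    [[0, 0, 0], [0, 0, 1.2], 49],
    [[0, 0, 0], [0, 0, 0], 49],
    [[0, 0, 0], [0, 0, 0], 49]
  ]
}}

```text
clock: 7.02
ee_pos: [0.5679, -0.1806, 0.1012]
tcp_rot: [[0.273, 0.962, 0.002], [0.962, -0.273, 0.002], [0.003, 0.002, -1.0]]
force: [0.3, 0.9, 0.4]
grip_width: 0.491
```

```bash
python3 -c "
from s import *
tgt();snap('wrist',8);c=snap('scene',8)
cv2.imwrite('pics/s8.png',cv2.resize(c['img'][180:300,200:330,::-1],None,fx=5,fy=5,interpolation=cv2.INTER_CUBIC))"
```

```text
7.0167 tcp [ 0.5679 -0.1806  0.1012] yaw -15.87 tilt [ 0.0025  0.002  -1.    ] infeed xy 0.1424471568741432 -0.38315881671276764 F [0.3 0.9 0.4] 0.4913062520565832
shift cm [ 0.01 -0.27  1.12]
turn deg [ 0.1  -0.15  0.03]
```

View pics/wrist8.png

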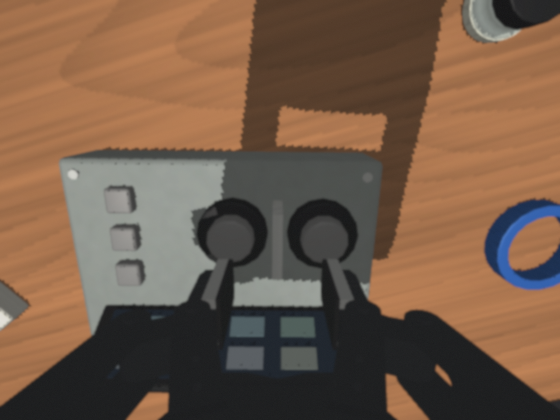

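View pics/s8.png

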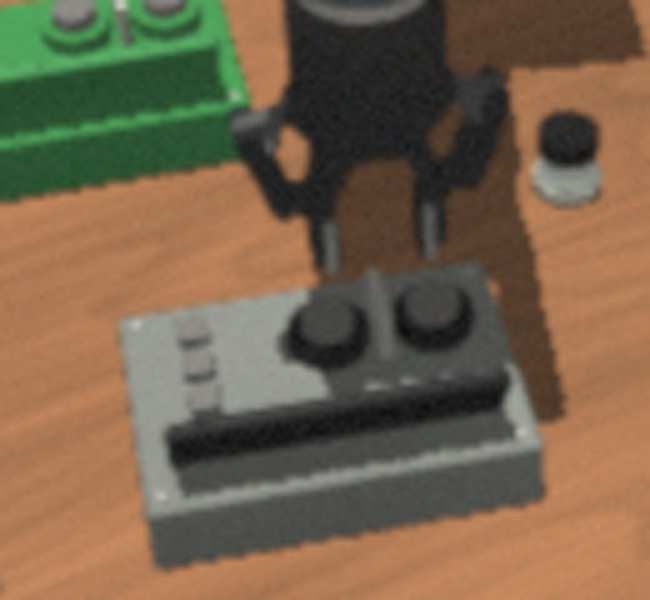

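{"api": "play_rows", "payload": {
  "deltas": [
    [[0, 0, 0], [0, -0.3, 0.8], 49],
    [[0, 0, 0], [0, 0, 0.8], 49],
    [[0, 0, 0], [0, 0, 0.8], 49],
    [[0, 0, 0], [0, 0, 0], 49]
  ]
}}

```text
clock: 7.45
ee_pos: [0.5654, -0.1799, 0.0767]
tcp_rot: [[0.273, 0.962, 0.005], [0.962, -0.273, 0.001], [0.003, 0.004, -1.0]]
force: [-0.9, -0.7, 0.1]
grip_width: 0.49
```

```bash
python3 -c "
from s import *
tgt(z=.057);c=snap('scene',9);snap('wrist',9)
cv2.imwrite('pics/s9.png',cv2.resize(c['img'][200:290,220:320,::-1],None,fx=6,fy=6,interpolation=cv2.INTER_CUBIC))"
```

```text
7.45 tcp [ 0.5654 -0.1799  0.0767] yaw -15.87 tilt [ 0.0049  0.0012 -1.    ] infeed xy 0.13988909006897376 -0.3831934443153187 F [-0.9 -0.7  0.1] 0.48999046402924573
shift cm [ 0.01 -0.02  1.97]
turn deg [ 0.25 -0.14  0.03]
```

View pics/s9.png

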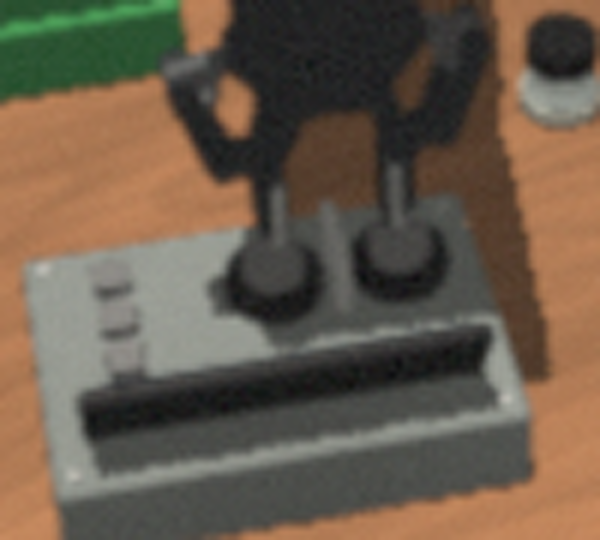

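View pics/wrist9.png

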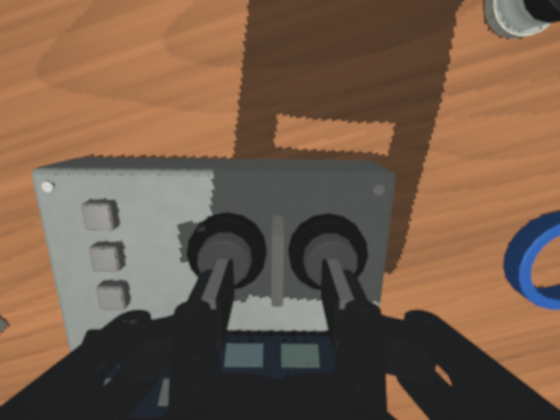

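Each fingertip is over its cap and the rib lies between them. I'll press gently, watching the force.

{"api": "play_rows", "payload": {
  "deltas": [
    [[0.2, -0.1, 0], [0, 0, 0.4], 49],
    [[0, 0, 0], [0, 0, 0.4], 49],
    [[0, 0, 0], [0, 0, 0.3], 49]
  ]
}}

```text
clock: 7.8
ee_pos: [0.5673, -0.1805, 0.0672]
tcp_rot: [[0.273, 0.962, 0.004], [0.962, -0.273, -0.001], [0.0, 0.004, -1.0]]
force: [-0.8, 0.6, -0.0]
grip_width: 0.487
```

{"api": "play_rows", "payload": {
  "deltas": [
    [[0, 0, 0], [0, 0, 0.3], 49],
    [[0, 0, 0], [0, 0, 0.2], 49]
  ]
}}

```text
clock: 7.97
ee_pos: [0.5675, -0.1805, 0.0619]
tcp_rot: [[0.273, 0.962, 0.004], [0.962, -0.273, -0.001], [0.0, 0.005, -1.0]]
force: [-1.8, 0.4, 5.5]
grip_width: 0.489
```

{"api": "play_rows", "payload": {
  "deltas": [
    [[0, 0, 0], [0, 0, 0.2], 49],
    [[0, 0, 0], [0, 0, 0.2], 49]
  ]
}}

```text
clock: 8.13
ee_pos: [0.5676, -0.1805, 0.0589]
tcp_rot: [[0.273, 0.962, 0.004], [0.962, -0.273, -0.001], [0.0, 0.004, -1.0]]
force: [-8.9, 3.3, 33.5]
grip_width: 0.491
```

{"api": "play_rows", "payload": {
  "deltas": [
    [[0, 0, 0], [0, 0, 0.1], 49],
    [[0, 0, 0], [0, 0, 0.1], 49],
    [[0, 0, 0], [0, 0, 0.1], 49]
  ]
}}

```text
clock: 8.38
ee_pos: [0.5675, -0.1805, 0.0593]
tcp_rot: [[0.273, 0.962, 0.004], [0.962, -0.273, -0.001], [0.0, 0.004, -1.0]]
force: [-3.5, 1.2, 11.0]
grip_width: 0.487
```

```bash
python3 -c "
from s import *
tgt(z=.057);c=snap('scene',10)
cv2.imwrite('pics/s10.png',cv2.resize(c['img'][200:290,220:320,::-1],None,fx=6,fy=6,interpolation=cv2.INTER_CUBIC))"
```

```text
8.3833 tcp [ 0.5675 -0.1805  0.0593] yaw -15.86 tilt [ 4.e-03 -9.e-04 -1.e+00] infeed xy 0.14201822558017682 -0.3831676196119786 F [-3.5  1.2 11. ] 0.48650803567013695
shift cm [ 0.02 -0.23  0.22]
turn deg [ 0.24 -0.02  0.04]
```

View pics/s10.png

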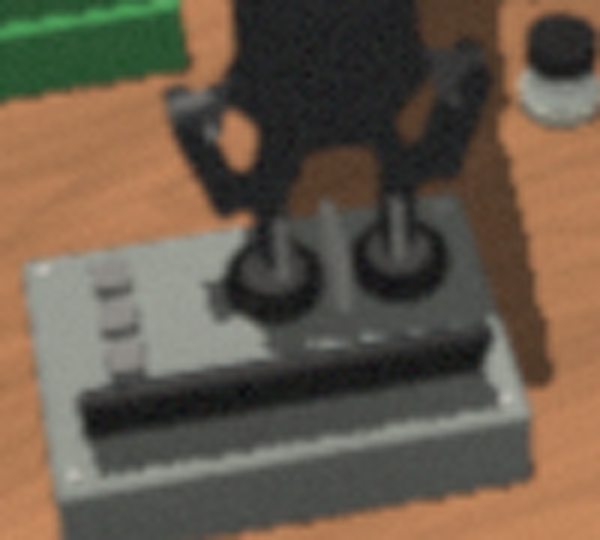

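{"api": "play_rows", "payload": {
  "deltas": [
    [[0, 0, 0], [0, 0, 0.15], 49],
    [[0, 0, 0], [0, 0, 0.15], 49],
    [[0, 0, 0], [0, 0, 0.15], 49],
    [[0, 0, 0], [0, 0, 0.15], 49],
    [[0, 0, 0], [0, 0, 0.15], 49],
    [[0, 0, 0], [0, 0, 0.15], 49],
    [[0, 0, 0], [0, 0, 0.15], 49],
    [[0, 0, 0], [0, 0, 0.15], 49],
    [[0, 0, 0], [0, 0, 0.15], 49],
    [[0, 0, 0], [0, 0, 0.15], 49]
  ]
}}

```text
clock: 9.27
ee_pos: [0.5675, -0.1805, 0.0592]
tcp_rot: [[0.273, 0.962, 0.005], [0.962, -0.273, -0.001], [0.0, 0.005, -1.0]]
force: [-5.7, 1.1, 16.1]
grip_width: 0.491
```

{"api": "play_rows", "payload": {
  "deltas": [
    [[0, 0, 0], [0, 0, 0.15], 49],
    [[0, 0, 0], [0, 0, 0.15], 49],
    [[0, 0, 0], [0, 0, 0.15], 49],
    [[0, 0, 0], [0, 0, 0.15], 49],
    [[0, 0, 0], [0, 0, 0.15], 49],
    [[0, 0, 0], [0, 0, 0.15], 49],
    [[0, 0, 0], [0, 0, 0.15], 49],
    [[0, 0, 0], [0, 0, 0.15], 49],
    [[0, 0, 0], [0, 0, 0.15], 49],
    [[0, 0, 0], [0, 0, 0.15], 49]
  ]
}}

```text
clock: 10.1
ee_pos: [0.5675, -0.1805, 0.0592]
tcp_rot: [[0.273, 0.962, 0.006], [0.962, -0.273, -0.002], [0.0, 0.007, -1.0]]
force: [-5.3, 2.2, 16.8]
grip_width: 0.496
```

{"api": "play_rows", "payload": {
  "deltas": [
    [[0, 0, 0], [0, 0, 0.15], 49],
    [[0, 0, 0], [0, 0, 0.15], 49],
    [[0, 0, 0], [0, 0, 0.15], 49],
    [[0, 0, 0], [0, 0, 0.15], 49],
    [[0, 0, 0], [0, 0, 0.15], 49],
    [[0, 0, 0], [0, 0, 0.15], 49],
    [[0, 0, 0], [0, 0, 0.15], 49],
    [[0, 0, 0], [0, 0, 0.15], 49],
    [[0, 0, 0], [0, 0, 0.15], 49],
    [[0, 0, 0], [0, 0, 0.15], 49]
  ]
}}

```text
clock: 10.93
ee_pos: [0.5675, -0.1805, 0.0592]
tcp_rot: [[0.273, 0.962, 0.008], [0.962, -0.273, -0.002], [0.0, 0.008, -1.0]]
force: [-5.9, 1.7, 16.7]
grip_width: 0.492
```

{"api": "play_rows", "payload": {
  "deltas": [
    [[0, 0, 0], [0, 0, 0.15], 49],
    [[0, 0, 0], [0, 0, 0.15], 49],
    [[0, 0, 0], [0, 0, 0.15], 49],
    [[0, 0, 0], [0, 0, 0.15], 49],
    [[0, 0, 0], [0, 0, 0.15], 49],
    [[0, 0, 0], [0, 0, 0.15], 49],
    [[0, 0, 0], [0, 0, 0.15], 49],
    [[0, 0, 0], [0, 0, 0.15], 49],
    [[0, 0, 0], [0, 0, 0.15], 49],
    [[0, 0, 0], [0, 0, 0.15], 49]
  ]
}}

```text
clock: 11.77
ee_pos: [0.5675, -0.1805, 0.0592]
tcp_rot: [[0.273, 0.962, 0.009], [0.962, -0.273, -0.003], [-0.0, 0.009, -1.0]]
force: [-5.7, 1.7, 16.3]
grip_width: 0.49
```

```bash
python3 -c "
from s import *
tgt(z=.057);c=snap('scene',11)
cv2.imwrite('pics/s11.png',cv2.resize(c['img'][200:290,220:320,::-1],None,fx=6,fy=6,interpolation=cv2.INTER_CUBIC))"
```

```text
11.7667 tcp [ 0.5675 -0.1805  0.0592] yaw -15.86 tilt [ 0.0088 -0.0025 -1.    ] infeed xy 0.14207276845633005 -0.3831358369733064 F [-5.7  1.7 16.3] 0.4896928418481555
shift cm [ 0.01 -0.24  0.22]
turn deg [0.53 0.   0.04]
```

View pics/s11.png

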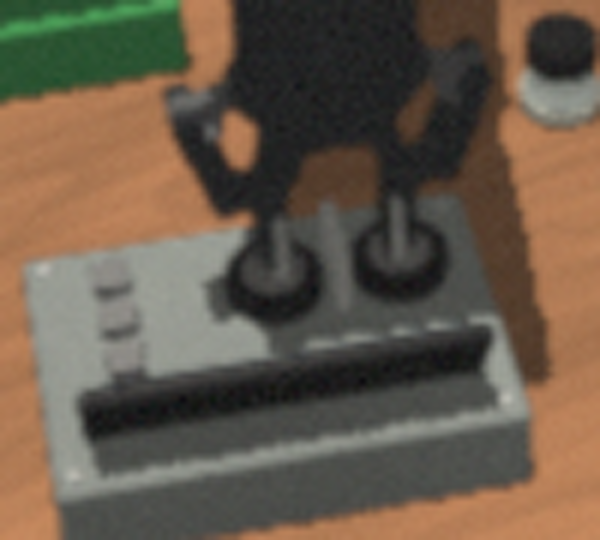

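Both were held for over 3.5 s at a steady 16 N, where 8 N takes both fully down. Now I'll lift straight up.

{"api": "play_rows", "payload": {
  "deltas": [
    [[0, 0, 0], [0, 0, -0.8], 49],
    [[0, 0, 0], [0, 0, -1], 49],
    [[0, 0, 0], [0, 0, -2], 49],
    [[0, 0, 0], [0, 0, -3], 49],
    [[0, 0, 0], [0, 0, -3], 49],
    [[0, 0, 0], [0, 0, -3], 49],
    [[0, 0, 0], [0, 0, -1], 49],
    [[0, 0, 0], [0, 0, 0], 49],
    [[0, 0, 0], [0, 0, 0], 49]
  ]
}}

```text
clock: 12.57
ee_pos: [0.5658, -0.18, 0.2046]
tcp_rot: [[0.273, 0.962, 0.009], [0.962, -0.273, -0.003], [0.0, 0.01, -1.0]]
force: [0.0, -0.3, -0.2]
grip_width: 0.492
```

```bash
python3 -c "
from s import *
st();c=snap('scene',12);snap('top',12);snap('wrist',12)
P=cloud(c);z=P[...,2];m=(z>.055)&(z<.073);print
for n in ('scene','wrist'):
  P=cloud(load(f'pics/{n}12.npz'))
  for q in((.5575,-.2062),(.5733,-.1532)):
    d=np.hypot(P[...,0]-q[0],P[...,1]-q[1]); print(n,np.nanmedian(P[d<.009][:,2]),(d<.009).sum())
"
```

```text
12.5667 tcp [ 0.5658 -0.18    0.2046] yaw -15.86 tilt [ 0.0093 -0.0026 -1.    ] infeed xy 0.14031726043903892 -0.38317047716362146 F [ 0.  -0.3 -0.2] 0.49159859940470557
scene 0.27573300917318055 115
scene 0.24800335692869002 98
wrist 0.22782540669595058 1365
wrist 0.2260706068280709 1249
```

View pics/scene12.png

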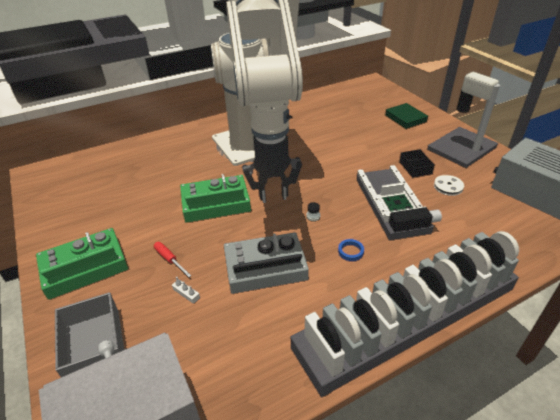

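View pics/top12.png

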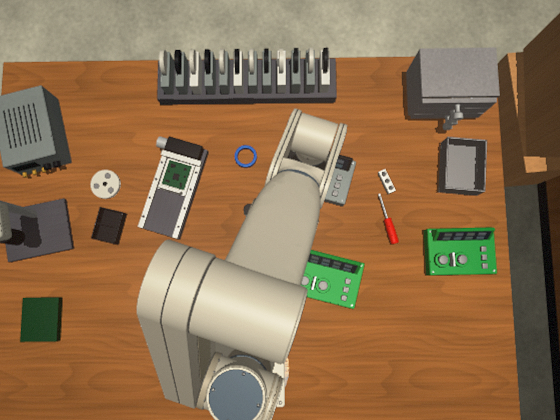

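The gripper's own points were mixed into that height check, so I'll repeat it using only points below 0.1 m.

```bash
python3 -c "
from s import *
for n in ('scene','wrist'):
  P=cloud(load(f'pics/{n}12.npz'));P[P[...,2]>.1]=np.nan
  for q in((.5575,-.2062),(.5733,-.1532)):
    d=np.hypot(P[...,0]-q[0],P[...,1]-q[1]); m=d<.011;print(n,np.nanmedian(P[m][:,2]),m.sum())
c=load('pics/top12.npz')
P=cloud(c);z=P[...,2];L=P[...,:2]-O;m=(z>.066)&(z<.078)&(abs(L@Y)<.04)&(abs(L@X+.01)<.05);print('bar top infeed x',np.percentile((L@X)[m],[2,50,98]),m.sum())
"
```

```text
scene 0.06608704052850839 38
scene 0.06652081695538081 41
wrist 0.06732897470902705 467
wrist 0.06727575776672123 469
bar top infeed x [-0.01557026 -0.01195197 -0.00769592] 59
```

```bash
python3 -c "
from rig import workorder
print(workorder.hand_in())"
```

```text
the job is handed in; nothing more can be done
None
```

I pushed the carrier home, pressed both reset buttons together, let them spring back, and handed the job in at about 12.6 s of the 58 s allowed. No verdict was reported.

- **Carrier:** I pushed it from behind its bar until the force jumped at the end stop. The bar's rear face then read x = −13.9 mm in the infeed frame, against −14 mm expected at home. A rougher look from the top camera at the end agreed, with the bar at about −15.6 to −7.7 mm.
- **Reset buttons:** One fingertip was on each cap, with the rib between them. I held both down for about 3.6 s at a steady 16 N; 8 N takes both fully down. The force peaked at about 33 N as they bottomed.
- **After release:** Both caps are back up, at 67.3 mm in the wrist view and 66.1 and 66.5 mm in the scene view, against 67 mm nominal. The tool is clear at z = 0.20 m with no force on it.
- **Everything else:** The other things on the bench look unmoved in the scene and top pictures. I did not measure their positions, and the arm hid part of the console in the last top view.

**Checks that disagreed or failed:**
- Early on, the top and wrist cameras disagreed by about 5 mm on the infeed's sideways position. I used a middle value and re-centred by the wrist view.
- My first reading of cap height after release wrongly included the gripper, so I redid it without those points.

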